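Slide the opened phone under the microscope against the stage brake

ROBOT

A 6-joint arm with a two-finger parallel gripper is mounted at the origin on the work surface. World frame = base frame: x ahead of the robot, y to its left, z up, the work surface at z = 0. Lengths are in m, angles in rad, forces in N, time in s.
With the tool pointing down it reaches from about 0.25 to 0.725 m from the base axis. Payload 9.7 kg.
Tool frame: the origin (TCP) lies on the front face of the gripper's body, between the roots of the fingers; the fingertips stand arm.tip_extent ahead of it and the grasp point (between the pads) lies 54 mm ahead of it (arm.tip_extent is the distance from the TCP to the fingertips, in m); z points along the fingers, y is the line along which they close (so a half turn about z gives the same grasp; the last joint's range is limited). The gripper opens to 85 mm and grips with 20 to 120 N. Pads are 22 mm wide; open, the fingers measure 114 mm over their backs; the gripper's body (76 mm by 85 mm) begins 54 mm behind the grasp point. The pads swing forward as they close: fully open they stand 13 mm farther back than shut.
Start: joints at [0, 0.087, 0.176, 1.66, 0, 1.571], TCP at [0.55, -0, 0.304] pointing down, gripper open.
Joint ranges: [-3.13, 3.13], [-0.85, 1.81], [-1.15, 1.24], [-2.2, 2.28], [-1.44, 1.52], [-3.14, 3.14]. Speed limits (rad/s): [2.22, 2.22, 2.57, 3.14, 3.14, 3.14].

INTERFACE

Orientations are given as a rotation vector (axis times angle).
In Python, from rig import arm, eyes, search_frame, place_of gives the robot as it stands.
- The arm moves only by the tool move_arm, never from a script. Its argument "deltas" is a list that holds one entry, the list of rows, each a list of 7 numbers: the shift along the tool's x, y, z in cm, then the turn, a rotation vector about the tool's x, y, z in rad, then the opening, from 0 (shut) to 1 (fully open). A call has 1 to 8 rows; each row shifts and turns the commanded pose from where the row before left it, along the tool's axes as they then stand; what a row does not reach is not made up. A row lasts 1/12 s, in which the tool goes at most 41.7 mm and 7.16 degrees, less where a joint would pass 70% of its speed; a pose out of reach is approached as far as the arm can. A call with a gripper value outside its range is refused whole. The fingers move at their own pace and stop on an object; "grip_force" is the grip in N (left out, the last holds). Time passes only in rows, so rows that do not move let the fingers close. It gives the time, the measured TCP pose, the force, the opening and the grip force at its end, in the units of the state.
- arm.get_state(): the state, without advancing time (a new reading comes with each control period).
- eyes.snapshot(name): name is "scene" or "side" or "wrist"; returns (picture, depth): 420x560x3 uint8, blue, green, red; 420x560 float32, m along the optical axis (not along the pixel's ray), 0 where there is no reading.
- eyes.camera_info(name): a dict with "fx", "fy", "cx", "cy" (pixels), "extrinsics" (4x4, takes a point from world to camera coordinates). Camera axes: x right, y up, looking along -z (the intrinsics and any distortion apply to the point x, -y, -z); pixel columns grow to the right and rows downward; lengths in m; the calibration is good to about 2 mm. A picture is of the moment at which its call begins: read the wrist's pose just before it. camera_info takes no time and is no camera call; for the wrist camera it gives the pose at the moment of the call.
- arm.job_done(): hands the job in; it is judged then, once.
Trained networks look in the newest picture that a camera, given by its name, has taken for a name from the list of things; names that differ only in an ending like _2 or _b are one class to them, and where a whole thing is asked for, a point or a joint stands for the part that bears it (a point fixed in the world has none). Each returns a list of dicts, best first, with "p" (0 to 1); they miss things now and then, are a little off and sometimes report something else, mostly with a low value. They report only what shows in the picture. A call takes as long as a camera call.
- search_frame(query, camera): "location" ([column, row] in pixels, amid what is visible of it).
- place_of(query, camera): "location" ([column, row] in pixels: a listed point, or the origin of a listed thing).
The state is a dict: "time": time; "joint_pos": joint angles; "qd": joint speeds; "tau": joint torques, N m; "eef_pos": TCP position; "ee_rot": TCP orientation; "force": force on the tool from outside, world axes, zero at the start; "ft_torque": the same for the moment, N m; "finger_gap": finger opening in m; "grip_force": force on a finger pad.
Only numpy, scipy, OpenCV 4.12 (cv2) and the standard library are available. Lean on these libraries where they do the work, as an engineer would, in place of code of your own. Each camera call takes 0.05 s, during which the arm holds its last target. There are 200 camera calls.

TASK

Bring the opened phone under the microscope: with the fingertips press the round brake button on the carriage and, holding it down all the way, push the carriage along its rail until it is fully home against the end stop at the microscope. Then let the button spring back up so that the brake holds the carriage there, and draw the hand away. Never force the carriage with the brake on, do not touch the phone in its nest or bump the microscope, and leave the tools where they lie.

Things in the scene. Friction and masses are not known exactly. Their poses are not given: they have to be found in the camera images.
- slide_stage: Fixed inspection slide, an aluminium rail base 440 mm long and 100 mm wide with two guide shafts and an end block at each end, joined to a white microscope foot (280 x 240 x 18 mm). Origin on the table under the rail; its z is up, the rail runs along its y axis. The carriage travels towards its -y, where the microscope stands. Its yaw and place differ from start to start.
- carriage (a joint): Position of the carriage along the rail in m: 0 at the loading end, grows towards the microscope (the slide's -y), 0.140 hard against the end stop. It starts parked somewhere between 0 and 0.04. Once the brake is released it needs about 2 N to move and does not coast.
- release_button (a joint): Travel of the brake-release button in m: 0 up (brake on), 0.006 fully pressed. A spring pushes it up: it yields at about 4 N, full travel takes 7 N, and it returns by itself. The brake eases as the button sinks and is quite free from 3 mm down; with the button up it holds the carriage against 25 N or more.
- button_top (a point): Centre of the top face of the black round release button (30 mm across, flat), 96 mm above the table when up; it stands 12 mm proud of a grey housing 44 x 50 x 18 mm at the loading end of the carriage. Rides with the carriage, sinks when pressed; axes as the slide's (-y is the push direction). A fingertip's friction on the pressed button is enough to drag the carriage.
- push_plate (a point): Middle of the top edge of an upright grey plate on the microscope side of the button (44 mm wide, 5 mm thick), 106 mm above the table, 10 mm above the raised button. Its face towards the button is 26 mm from the button's centre; a finger pressing the button may also push against it.
- deck (a point): Centre of the phone nest on the carriage's flat aluminium deck (290 x 100 x 8 mm), on the deck's top face 66 mm above the table, 175 mm from the button towards the microscope; axes as the slide's. The nest is a black frame 6 mm high that fits closely round the phone.
- phone: Opened phone, 72 x 150 x 7 mm (x, y, z), 0.15 kg, resting by its weight in the nest on the carriage, whose frame keeps it from shifting sideways; it could be lifted out but must not be. A green circuit board at its end towards the microscope; origin at the centre of its underside, axes as the slide's.
- microscope: White stereo microscope fixed to the slide; origin on the table under its optical axis, 175 mm from the slide's origin along its -y. Ring light of 46 mm radius 182 mm above the table, head above it to 435 mm, eyepieces reaching 100 mm towards the slide's -x at 410 mm, pillar 145 mm to its +x. With the carriage home the button is 215 mm from the optical axis.
- flux_jar: Bystander: amber jar with white cap, 41 mm across, 35 mm high; origin at the centre of its underside.
- solder_spool: Bystander: solder spool standing on its flange, 60 mm across, 38 mm high; origin at the centre of its underside.
- tweezers: Bystander: dark steel tweezers lying flat, about 135 mm long; origin near the middle.
- screwdriver: Bystander: screwdriver lying flat, about 150 mm long.
- cutters: Bystander: side cutters with blue handles, about 135 mm long, lying on the teal mat to the robot's right.
- alcohol_bottle: Bystander: clear bottle with white cap, 48 mm across, 130 mm high, on the teal mat; origin at the centre of its underside.
- brush: Bystander: cleaning brush lying on the teal mat, about 160 mm long.

How it is judged:
By the outcome, as a careful person would: the job done as asked, in the order asked, and still so for the second after the job is handed in, with the robot touching nothing.
It also fails if it takes over 38 s, if anything falls off the work surface, if the arm or the gripper's body presses on something with over 40 N, if the wrist force passes 120 N, or if a joint passes its speed limit or range.

## Working session

There is one attempt and no reset: what is moved stays moved. The work goes in short steps, Python scripts to look and compute and a tool call to move; the robot and the scene stay as the last step left them, time stands still between calls to the robot, and variables do not carry over. Pictures are saved under pics/ and viewed, at most 10 in all, crops included, and the job is handed in when it is done.

Besides the shell and the picture viewer there is one more tool, called after "Request:" as name(argument=value, ...) on one line, values as JSON. move_arm: Moves the arm, as the interface text tells. Its arguments: {"type":"object","properties":{"deltas":{"type":"array","items":{"type":"array","items":{"type":"array","items":{"type":"number"}}}},"grip_force":{"type":"number"}},"required":["deltas"]}

```bash
mkdir -p pics; cat > h.py <<'E'
import numpy as np, cv2
from scipy.spatial.transform import Rotation as R
from rig import arm, eyes, search_frame, place_of
def deproj(ci,px,d):
    u,v=px; E=np.array(ci["extrinsics"])
    pc=np.array([(u-ci["cx"])/ci["fx"]*d,-(v-ci["cy"])/ci["fy"]*d,-d])
    return E[:3,:3].T@(pc-E[:3,3])
def on_z(ci,px,z):
    a=deproj(ci,px,.1);b=deproj(ci,px,1.);return a+(b-a)*(z-a[2])/(b[2]-a[2])
E
python3 - <<'E'
from h import *
s=arm.get_state();print({k:np.round(v,3) for k,v in s.items()},arm.tip_extent)
for c in("scene","side","wrist"):
    ci=eyes.camera_info(c);p,d=eyes.snapshot(c);cv2.imwrite(f"pics/{c}0.png",p)
    E=np.array(ci["extrinsics"]);print(c,np.round(-E[:3,:3].T@E[:3,3],3),ci.get("fx"),[k for k in ci])
    for q,z in(("button_top",.096),("push_plate",.106),("deck",.066),("microscope",0),("slide_stage",0),("phone",.067)):
        for r in place_of(q,c)[:1]:
            print(q,round(r["p"],2),np.round(r["location"],1),"onz",np.round(on_z(ci,r["location"],z),3))
E
```

```text
{'time': np.float64(0.0), 'joint_pos': array([0.   , 0.087, 0.175, 1.66 , 0.   , 1.571]), 'qd': array([-0.   ,  0.   , -0.002, -0.   ,  0.   , -0.001]), 'tau': array([ 1.0000e-03, -5.2039e+01,  4.6480e+01,  1.6000e-02,  0.0000e+00,
       -0.0000e+00]), 'eef_pos': array([0.55 , 0.   , 0.303]), 'ee_rot': array([-2.221e+00, -2.221e+00,  1.000e-03]), 'force': array([-0.587,  1.162, -0.006]), 'ft_torque': array([ 0.037,  0.014, -0.033]), 'grip_force': np.float64(0.0), 'finger_gap': np.float64(0.086)} 0.0726
scene [ 0.991 -0.377  0.996] 410.84946201990977 ['fx', 'fy', 'cx', 'cy', 'extrinsics']
button_top 0.64 [414.5 215.5] onz [0.687 0.182 0.096]
push_plate 0.93 [399.9 169.6] onz [0.558 0.236 0.106]
deck 0.79 [348.  185.9] onz [0.511 0.105 0.066]
slide_stage 0.92 [350.7 203.2] onz [0.531 0.111 0.   ]
phone 0.9 [349.4 186.3] onz [0.514 0.107 0.067]
side [0.21  0.919 1.151] 471.9000712462081 ['fx', 'fy', 'cx', 'cy', 'extrinsics']
button_top 0.64 [211.9 304.7] onz [0.552 0.272 0.096]
push_plate 0.62 [219.8 292.6] onz [0.543 0.237 0.106]
deck 0.89 [245.5 268.4] onz [0.515 0.109 0.066]
slide_stage 0.6 [248.3 281.4] onz [0.509 0.104 0.   ]
phone 0.66 [244.3 269.1] onz [0.517 0.113 0.067]
wrist [0.55  0.084 0.373] 345.05347785455564 ['fx', 'fy', 'cx', 'cy', 'extrinsics']
push_plate 0.72 [241.2  57.1] onz [0.521 0.103 0.106]
deck 0.66 [239.3  54.9] onz [0.515 0.107 0.066]
slide_stage 0.63 [250.3  58.9] onz [0.518 0.109 0.   ]
phone 0.75 [241.8  56.1] onz [0.517 0.106 0.067]
```

```bash
python3 - <<'E'
import cv2,numpy as np
a=cv2.imread("pics/scene0.png");b=cv2.imread("pics/side0.png")
a=cv2.resize(a[60:330,170:530],(800,600));cv2.imwrite("pics/a.png",a)
E
```

```text
(no output)
```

View pics/a.png

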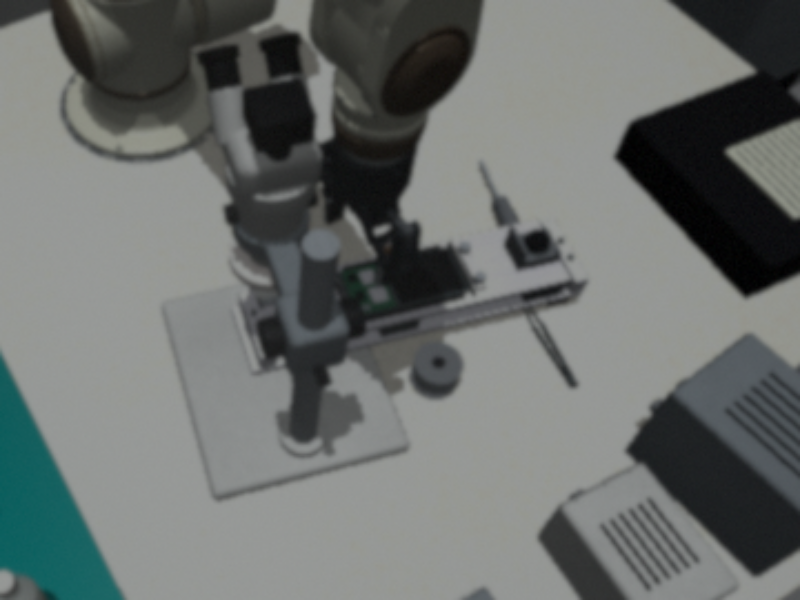

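View pics/side0.png

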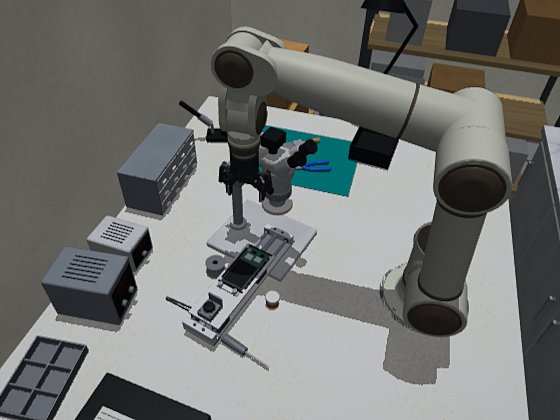

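The button shows at scene pixel (412,168) and side pixel (210,305). The scene network's button hit at (414,215) is wrong, but its side hit agrees with the picture. The rail's +y points roughly along world (0.22, 0.97), so I'll go closer with the fingers shut.

Request:
move_arm(deltas=[[[3, 0, 0, 0, 0, 0.05, 0], [3, 0, 0, 0, 0, 0.05, 0], [3, 0, 0, 0, 0, 0.05, 0], [3, 0, 0, 0, 0, 0.05, 0], [3, 0, 0, 0, 0, 0.02, 0], [2, 0, 0, 0, 0, 0, 0], [0, 0, 0, 0, 0, 0, 0], [0, 0, 0, 0, 0, 0, 0]]])

```text
time: 1.72
eef_pos: [0.5692, 0.1692, 0.3034]
ee_rot: [-2.45, -1.966, 0.001]
force: [-0.1, -0.7, -0.0]
finger_gap: 0.0001
grip_force: 0.0
```

```bash
cat > look.py <<'E'
from h import *
import sys
t=sys.argv[1]
s=arm.get_state();print({k:np.round(s[k],4) for k in("time","eef_pos","ee_rot","force","finger_gap")},arm.tip_extent)
for c in sys.argv[2:]:
    ci=eyes.camera_info(c);p,d=eyes.snapshot(c);cv2.imwrite(f"pics/{c}{t}.png",p)
    E=np.array(ci["extrinsics"]);print(c,np.round(-E[:3,:3].T@E[:3,3],3))
    for q,z in(("button_top",.096),("push_plate",.106),("deck",.066),("slide_stage",0)):
        for r in place_of(q,c)[:2]:
            l=r["location"];dd=d[int(l[1]),int(l[0])]
            print(q,round(r["p"],2),np.round(l,1),"onz",np.round(on_z(ci,l,z),4),"depth",np.round(deproj(ci,l,dd),4))
E
python3 look.py 1 wrist scene side
```

```text
{'time': np.float64(1.7167), 'eef_pos': array([0.5692, 0.1692, 0.3034]), 'ee_rot': array([-2.4498e+00, -1.9664e+00,  1.3000e-03]), 'force': array([-0.0803, -0.7386, -0.0486]), 'finger_gap': np.float64(0.0001)} 0.0726
wrist [0.588 0.252 0.373]
button_top 0.77 [238.1  54.3] onz [0.56   0.2792 0.096 ] depth [0.5601 0.2791 0.0971]
push_plate 0.88 [235.4 100.3] onz [0.551  0.2483 0.106 ] depth [0.5509 0.2483 0.1056]
deck 0.68 [243.  248.8] onz [0.5162 0.1105 0.066 ] depth [0.518  0.114  0.0736]
slide_stage 0.84 [250.  224.6] onz [0.5168 0.1087 0.    ] depth [0.531  0.1373 0.0747]
scene [ 0.991 -0.377  0.996]
button_top 0.46 [349.9 188. ] onz [0.5344 0.0895 0.096 ] depth [0.5218 0.1023 0.0713]
button_top 0.41 [412.2 163.9] onz [0.5543 0.2842 0.096 ] depth [0.5364 0.3114 0.0591]
push_plate 0.87 [400.3 166.2] onz [0.5491 0.244  0.106 ] depth [0.5436 0.2516 0.095 ]
deck 0.59 [348.1 185.2] onz [0.5089 0.1062 0.066 ] depth [0.5138 0.1012 0.0755]
slide_stage 0.69 [402.1 168. ] onz [0.5046 0.3183 0.    ] depth [0.5538 0.248  0.1006]
slide_stage 0.61 [349.3 198.5] onz [0.5152 0.1164 0.    ] depth [0.5491 0.0813 0.0709]
side [0.21  0.919 1.151]
button_top 0.41 [208.3 305.3] onz [0.5599 0.277  0.096 ] depth [0.5599 0.2771 0.0961]
button_top 0.28 [244.1 354. ] onz [0.424  0.3811 0.096 ] depth [0.4416 0.3369 0.0095]
push_plate 0.76 [217.  296.8] onz [0.5448 0.2515 0.106 ] depth [0.5444 0.2523 0.1073]
push_plate 0.58 [247.3 282.4] onz [0.4834 0.1828 0.106 ] depth [0.4924 0.1587 0.0718]
deck 0.82 [245.9 267.3] onz [0.5154 0.1044 0.066 ] depth [0.5124 0.1122 0.0764]
slide_stage 0.87 [245.1 282. ] onz [0.5179 0.1087 0.    ] depth [0.4983 0.1604 0.0734]
```

View pics/wrist1.png

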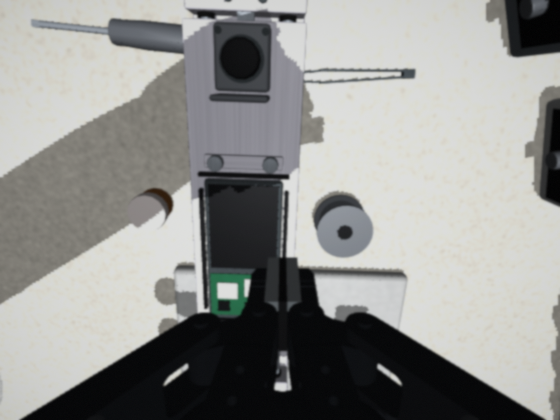

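The wrist view shows the button at about (240,58) and the push plate at (240,98). The phone is centred near (244,224) and the rail is almost vertical in the image. I'll refine yaw and button centre from depth.

```bash
python3 - <<'E'
from h import *
ci=eyes.camera_info("wrist");p,d=eyes.snapshot("wrist")
v,u=np.mgrid[0:420,0:560]; E=np.array(ci["extrinsics"])
pc=np.stack([(u-ci["cx"])/ci["fx"]*d,-(v-ci["cy"])/ci["fy"]*d,-d],-1)
W=(pc-E[:3,3])@E[:3,:3]
roi=(u>180)&(u<310)&(v<170)&(d>0)
def rep(n,lo,hi,m=roi):
    k=m&(W[...,2]>lo)&(W[...,2]<hi); P=W[k]
    r=cv2.minAreaRect(P[:,:2].astype(np.float32)*1000)
    print(n,k.sum(),P.mean(0).round(4),np.round(r[0],1),np.round(r[1],1),round(r[2],2)); return P
rep("deck",.061,.070); rep("plate",.1015,.11); rep("button",.091,.1005,roi&(v<85)); rep("housing",.079,.088,roi&(v<92))
s=arm.get_state(); Rm=R.from_rotvec(s["ee_rot"]).as_matrix(); print(Rm.round(3), s["eef_pos"])
E
```

```text
deck 12104 [0.5529 0.2459 0.0655] [552.3 245.8] [124.7 100.1] 75.47
plate 406 [0.5535 0.2494 0.105 ] [553.4 249.4] [ 5.  43.5] 75.45
button 1321 [0.5608 0.2769 0.0958] [560.6 276.9] [28.3 29.4] 77.91
housing 2532 [0.562  0.2786 0.0835] [560.6 278. ] [50.  44.1] 75.68
[[ 0.218  0.976 -0.   ]
 [ 0.976 -0.218 -0.   ]
 [-0.    -0.    -1.   ]] [0.56929297 0.16838696 0.30384572]
```

Request:
move_arm(deltas=[[[3, -1, 0, 0, 0, 0, 0], [3, -1, 0, 0, 0, 0, 0], [3, -1, 0, 0, 0, 0, 0], [1.1, -0.2, 0, 0, 0, 0.033, 0], [0, 0, 3, 0, 0, 0, 0], [0, 0, 3, 0, 0, 0, 0], [0, 0, 3, 0, 0, 0, 0], [0, 0, 0.5, 0, 0, 0, 0]]])

```text
time: 3.18
eef_pos: [0.5585, 0.2735, 0.2032]
ee_rot: [-2.482, -1.923, 0.011]
force: [-1.6, 0.3, -0.9]
finger_gap: 0.0001
grip_force: 0.0
```

Request:
move_arm(deltas=[[[0, 0, 0, 0, 0, 0, 0], [0, 0, 0, 0, 0, 0, 0]]])

```text
time: 3.35
eef_pos: [0.5603, 0.274, 0.2103]
ee_rot: [2.484, 1.923, 0.001]
force: [-0.4, 0.3, 1.4]
finger_gap: -0.0003
grip_force: 0.0
```

```bash
python3 look.py 2 wrist side; python3 -c "
import cv2
a=cv2.imread('pics/side2.png')[220:370,120:320];b=cv2.imread('pics/wrist2.png')
cv2.imwrite('pics/b.png',cv2.hconcat([cv2.resize(a,(400,300)),cv2.resize(b,(400,300))]))"
```

```text
{'time': np.float64(3.35), 'eef_pos': array([0.5603, 0.274 , 0.2103]), 'ee_rot': array([2.4839e+00, 1.9232e+00, 1.5000e-03]), 'force': array([-0.414 ,  0.2978,  1.3865]), 'finger_gap': np.float64(-0.0003)} 0.0726
wrist [0.582 0.356 0.28 ]
button_top 0.7 [280.7 232.7] onz [0.5603 0.2773 0.096 ] depth [0.5603 0.2773 0.096 ]
slide_stage 0.9 [280.7 350. ] onz [0.5168 0.1121 0.    ] depth [0.5572 0.264  0.1745]
side [0.21  0.919 1.151]
button_top 0.43 [207.8 305.7] onz [0.5607 0.2786 0.096 ] depth [0.5599 0.28   0.0984]
push_plate 0.79 [218.9 295.3] onz [0.5418 0.2455 0.106 ] depth [0.5537 0.2211 0.0682]
deck 0.56 [246.2 269.7] onz [0.5117 0.1125 0.066 ] depth [0.5087 0.1205 0.0768]
slide_stage 0.83 [244.6 283. ] onz [0.5182 0.1126 0.    ] depth [0.4987 0.1635 0.0726]
```

View pics/b.png

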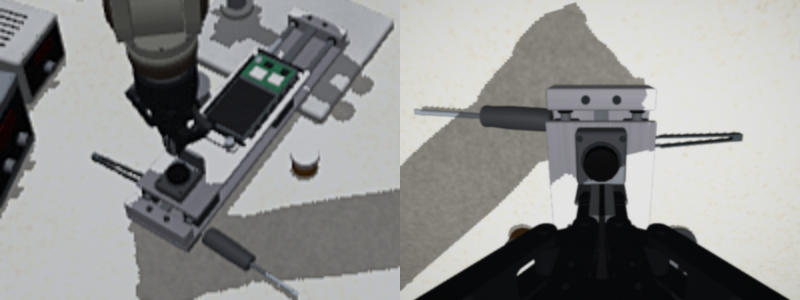

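The fingertips sit above the button and in line with it (wrist view, right panel, button at about (602,163)). I'll descend gently.

Request:
move_arm(deltas=[[[0, 0, 0.5, 0, 0, 0, 0], [0, 0, 0.6, 0, 0, 0, 0], [0, 0, 0.6, 0, 0, 0, 0], [0, 0, 0.5, 0, 0, 0, 0], [0, 0, 0.2, 0, 0, 0, 0], [0, 0, 0, 0, 0, 0, 0], [0, 0, 0, 0, 0, 0, 0]]])

```text
time: 4.43
eef_pos: [0.5601, 0.2739, 0.1847]
ee_rot: [-2.484, -1.923, 0.0]
force: [0.2, 0.3, -0.4]
finger_gap: -0.0003
grip_force: 0.0
```

Request:
move_arm(deltas=[[[0, 0, 0.2, 0, 0, 0, 0], [0, 0, 0.2, 0, 0, 0, 0], [0, 0, 0.1, 0, 0, 0, 0], [0, 0, 0, 0, 0, 0, 0], [0, 0, 0, 0, 0, 0, 0]]])

```text
time: 4.85
eef_pos: [0.5601, 0.2739, 0.1799]
ee_rot: [2.484, 1.923, -0.0]
force: [0.4, 0.2, -0.0]
finger_gap: 0.0
grip_force: 0.0
```

Request:
move_arm(deltas=[[[0, 0, 0.3, 0, 0, 0, 0], [0, 0, 0.4, 0, 0, 0, 0], [0, 0, 0.3, 0, 0, 0, 0], [0, 0, 0.1, 0, 0, 0, 0], [0, 0, 0, 0, 0, 0, 0], [0, 0, 0, 0, 0, 0, 0]]])

```text
time: 5.35
eef_pos: [0.56, 0.2739, 0.1689]
ee_rot: [-2.484, -1.923, 0.0]
force: [0.1, -0.1, 0.8]
finger_gap: -0.0001
grip_force: 0.2
```

Request:
move_arm(deltas=[[[0, 0, 0.2, 0, 0, 0, 0], [0, 0, 0.1, 0, 0, 0, 0], [0, 0, 0, 0, 0, 0, 0], [0, 0, 0, 0, 0, 0, 0]]])

```text
time: 5.68
eef_pos: [0.5602, 0.274, 0.1663]
ee_rot: [2.484, 1.923, 0.001]
force: [0.4, -0.7, 4.8]
finger_gap: -0.0001
grip_force: 2.3
```

Request:
move_arm(deltas=[[[0, 0, 0.2, 0, 0, 0, 0], [0, 0, 0.2, 0, 0, 0, 0], [0, 0, 0, 0, 0, 0, 0], [0, 0, 0, 0, 0, 0, 0]]])

```text
time: 6.02
eef_pos: [0.5602, 0.2741, 0.1627]
ee_rot: [2.484, 1.924, 0.002]
force: [-2.1, 0.3, 6.9]
finger_gap: 0.0
grip_force: 3.3
```

Request:
move_arm(deltas=[[[0, 0, 0.1, 0, 0, 0, 0], [0, 0, 0, 0, 0, 0, 0], [0, 0, 0, 0, 0, 0, 0]]])

```text
time: 6.27
eef_pos: [0.5603, 0.2743, 0.1626]
ee_rot: [-2.484, -1.924, -0.004]
force: [-3.7, -0.1, 12.3]
finger_gap: -0.0
grip_force: 6.0
```

Request:
move_arm(deltas=[[[0, 0, 0.1, 0, 0, 0, 0], [0, 0, 0, 0, 0, 0, 0], [-0.1, 0, 0, 0, 0, 0, 0], [-0.2, 0, 0, 0, 0, 0, 0], [-0.3, 0, 0, 0, 0, 0, 0], [-0.3, 0, 0, 0, 0, 0, 0], [-0.3, 0, 0, 0, 0, 0, 0], [-0.3, 0, 0, 0, 0, 0, 0]]])

```text
time: 6.93
eef_pos: [0.5567, 0.2603, 0.1625]
ee_rot: [-2.483, -1.924, -0.007]
force: [-4.0, 2.5, 17.8]
finger_gap: 0.0002
grip_force: 8.3
```

```bash
python3 look.py 3 wrist side|grep -v slide_
```

```text
{'time': np.float64(6.9333), 'eef_pos': array([0.5567, 0.2603, 0.1625]), 'ee_rot': array([-2.4827, -1.9238, -0.0067]), 'force': array([-4.0012,  2.455 , 17.7805]), 'finger_gap': np.float64(0.0002)} 0.0726
wrist [0.578 0.342 0.232]
button_top 0.89 [282.9 269.2] onz [0.5588 0.2668 0.096 ] depth [0.5599 0.2714 0.1044]
button_top 0.59 [421.8 194.2] onz [0.6232 0.2863 0.096 ] depth [0.6523 0.2507 0.0086]
push_plate 0.83 [279.6 344.9] onz [0.5491 0.2354 0.106 ] depth [0.554  0.2537 0.1277]
deck 0.31 [ 91.6 152.9] onz [0.4807 0.3352 0.066 ] depth [0.4558 0.3335 0.0231]
side [0.21  0.919 1.151]
button_top 0.52 [211.8 300.6] onz [0.5567 0.2605 0.096 ] depth [0.5516 0.2703 0.1117]
push_plate 0.79 [220.9 292. ] onz [0.5405 0.234  0.106 ] depth [0.5275 0.2611 0.1474]
deck 0.81 [248.2 264.5] onz [0.5124 0.0925 0.066 ] depth [0.5102 0.0983 0.0736]
deck 0.54 [248.1 265.5] onz [0.5114 0.0961 0.066 ] depth [0.5085 0.104  0.0764]
```

The carriage moves with the button held down, so I'll continue.

Request:
move_arm(deltas=[[[-0.4, 0, 0, 0, 0, 0, 0], [-0.5, 0, 0, 0, 0, 0, 0], [-0.5, 0, 0, 0, 0, 0, 0], [-0.5, 0, 0, 0, 0, 0, 0], [-0.5, 0, 0, 0, 0, 0, 0], [-0.5, 0, 0, 0, 0, 0, 0], [-0.5, 0, 0, 0, 0, 0, 0], [-0.5, 0, 0, 0, 0, 0, 0]]])

```text
time: 8.1
eef_pos: [0.5469, 0.2224, 0.1625]
ee_rot: [-2.483, -1.924, -0.007]
force: [-5.0, 2.6, 17.4]
finger_gap: -0.0001
grip_force: 8.6
```

Request:
move_arm(deltas=[[[-0.5, 0, 0, 0, 0, 0, 0], [-0.5, 0, 0, 0, 0, 0, 0], [-0.5, 0, 0, 0, 0, 0, 0], [-0.5, 0, 0, 0, 0, 0, 0], [-0.5, 0, 0, 0, 0, 0, 0], [-0.5, 0, 0, 0, 0, 0, 0], [-0.4, 0, 0, 0, 0, 0, 0], [-0.3, 0, 0, 0, 0, 0, 0]]])

```text
time: 8.77
eef_pos: [0.5376, 0.1864, 0.1625]
ee_rot: [-2.483, -1.924, -0.006]
force: [-6.3, 3.2, 17.5]
finger_gap: -0.0001
grip_force: 8.9
```

```bash
python3 look.py 4 wrist side|grep -v slide_
```

```text
{'time': np.float64(8.7667), 'eef_pos': array([0.5376, 0.1864, 0.1625]), 'ee_rot': array([-2.4831, -1.9237, -0.0061]), 'force': array([-6.2664,  3.2254, 17.547 ]), 'finger_gap': np.float64(-0.0001)} 0.0726
wrist [0.559 0.268 0.232]
button_top 0.83 [282.  269.1] onz [0.5393 0.193  0.096 ] depth [0.5404 0.1975 0.1041]
push_plate 0.82 [278.4 342.2] onz [0.5299 0.1631 0.106 ] depth [0.5358 0.1849 0.1322]
side [0.21  0.919 1.151]
button_top 0.4 [228.1 281.3] onz [0.5377 0.1881 0.096 ] depth [0.5339 0.1967 0.1084]
push_plate 0.72 [236.  269.9] onz [0.5275 0.1515 0.106 ] depth [0.5391 0.1233 0.0676]
deck 0.93 [263.3 249.7] onz [0.4873 0.0247 0.066 ] depth [0.4854 0.0309 0.0734]
```

Request:
move_arm(deltas=[[[-0.4, -0.02, 0, 0, 0, 0, 0], [-0.4, -0.02, 0, 0, 0, 0, 0], [-0.4, -0.02, 0, 0, 0, 0, 0], [-0.4, -0.02, 0, 0, 0, 0, 0], [-0.4, 0, 0, 0, 0, 0, 0], [-0.4, 0, 0, 0, 0, 0, 0], [-0.4, 0, 0, 0, 0, 0, 0], [-0.3, 0, 0, 0, 0, 0, 0]]])

```text
time: 9.93
eef_pos: [0.5296, 0.1565, 0.1625]
ee_rot: [2.483, 1.923, 0.007]
force: [-3.3, 1.6, 16.6]
finger_gap: 0.0001
grip_force: 8.4
```

Request:
move_arm(deltas=[[[-0.3, 0, 0, 0, 0, 0, 0], [-0.3, 0, 0, 0, 0, 0, 0], [-0.3, 0, 0, 0, 0, 0, 0], [0, 0, 0, 0, 0, 0, 0]]])

```text
time: 10.27
eef_pos: [0.5273, 0.1475, 0.1625]
ee_rot: [2.483, 1.923, 0.006]
force: [-2.7, -0.5, 18.1]
finger_gap: 0.0003
grip_force: 8.7
```

```bash
python3 look.py 5 wrist side|grep -v slide_
```

```text
{'time': np.float64(10.2667), 'eef_pos': array([0.5273, 0.1475, 0.1625]), 'ee_rot': array([2.483 , 1.9227, 0.0064]), 'force': array([-2.7489, -0.5171, 18.0692]), 'finger_gap': np.float64(0.0003)} 0.0726
wrist [0.548 0.229 0.232]
button_top 0.85 [279.2 269.2] onz [0.5278 0.1542 0.096 ] depth [0.5289 0.1583 0.1034]
push_plate 0.78 [280. 343.] onz [0.5202 0.1234 0.106 ] depth [0.5249 0.1413 0.1273]
side [0.21  0.919 1.151]
button_top 0.43 [236.9 273.3] onz [0.524  0.1547 0.096 ] depth [0.5222 0.1592 0.1022]
push_plate 0.8 [243.5 262.2] onz [0.5166 0.1191 0.106 ] depth [0.5052 0.1489 0.1449]
deck 0.72 [269.3 239.8] onz [ 0.4817 -0.0192  0.066 ] depth [ 0.4804 -0.0147  0.0712]
```

View pics/side5.png

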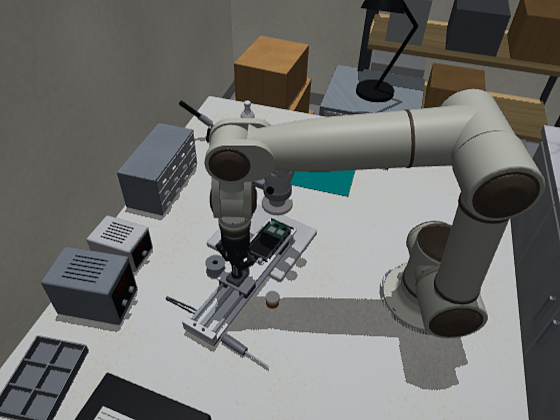

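The carriage is nearly home, with the phone by the microscope at about (272,238) in the side view. I'll creep on to the stop.

Request:
move_arm(deltas=[[[-0.2, 0, 0, 0, 0, 0, 0], [-0.2, 0, 0, 0, 0, 0, 0], [0, 0, 0, 0, 0, 0, 0]]])

```text
time: 11.02
eef_pos: [0.5267, 0.1447, 0.1625]
ee_rot: [-2.483, -1.924, -0.01]
force: [-0.7, 8.1, 16.2]
finger_gap: 0.0002
grip_force: 7.6
```

Request:
move_arm(deltas=[[[-0.2, 0, 0, 0, 0, 0, 0], [-0.2, 0, 0, 0, 0, 0, 0], [0, 0, 0, 0, 0, 0, 0]]])

```text
time: 11.27
eef_pos: [0.526, 0.141, 0.1625]
ee_rot: [-2.483, -1.924, -0.011]
force: [0.9, 7.4, 14.1]
finger_gap: -0.0003
grip_force: 6.9
```

```bash
cat > m.py <<'E'
from h import *
import sys
ci=eyes.camera_info("wrist");p,d=eyes.snapshot("wrist");cv2.imwrite(f"pics/m{sys.argv[1]}.png",p)
v,u=np.mgrid[0:420,0:560]; E=np.array(ci["extrinsics"])
pc=np.stack([(u-ci["cx"])/ci["fx"]*d,-(v-ci["cy"])/ci["fy"]*d,-d],-1)
W=(pc-E[:3,3])@E[:3,:3]
yd=np.array([.2508,.968]);xd=np.array([.968,-.2508])
D=W[...,:2]-np.array([.5607,.277])
a=D@yd;b=D@xd
for n,lo,hi,bw in(("deck",.061,.070,.045),("housing",.079,.088,.02),("plate",.1015,.110,.02),("button",.086,.1,.014),("blocks",.03,.3,.045)):
    k=(d>0)&(abs(b)<bw)&(W[...,2]>lo)&(W[...,2]<hi)&(a>-.25)
    if k.sum()>5: print(n,k.sum(),"along(mm) lo/hi",np.round(np.percentile(a[k],[.5,99.5])*1000,1))
s=arm.get_state();print("tcp along",((s["eef_pos"][:2]-[.5607,.277])@yd*1000).round(1),"across",((s["eef_pos"][:2]-[.5607,.277])@xd*1000).round(1),s["force"].round(1))
E
python3 m.py 1
```

```text
deck 11924 along(mm) lo/hi [-225.9 -101.8]
housing 4356 along(mm) lo/hi [-158.1 -105.8]
plate 685 along(mm) lo/hi [-133.7 -128.1]
button 2138 along(mm) lo/hi [-136.6 -117. ]
blocks 67651 along(mm) lo/hi [-210.8  -19.6]
tcp along -140.3 across 0.5 [ 1.6  6.6 15. ]
```

View pics/m1.png

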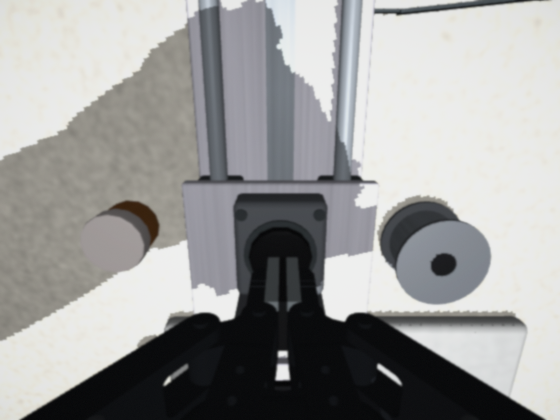

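The carriage has travelled about 132 mm. The fingertips have slipped about 5 mm on the button, so it is probably at the stop. To be sure, I'll keep the button pressed and nudge the plate.

Request:
move_arm(deltas=[[[-0.2, 0, 0.05, 0, 0, 0, 0], [-0.2, 0, 0, 0, 0, 0, 0], [-0.2, 0, 0, 0, 0, 0, 0], [0, 0, 0, 0, 0, 0, 0]]])

```text
time: 11.65
eef_pos: [0.5248, 0.1354, 0.1624]
ee_rot: [2.483, 1.925, 0.013]
force: [2.0, 8.0, 15.5]
finger_gap: 0.0005
grip_force: 7.7
```

Request:
move_arm(deltas=[[[-0.2, 0, 0, 0, 0, 0, 0], [0, 0, 0, 0, 0, 0, 0]]])

```text
time: 11.82
eef_pos: [0.5244, 0.1337, 0.1623]
ee_rot: [-2.482, -1.925, -0.014]
force: [2.4, 11.2, 14.5]
finger_gap: 0.0002
grip_force: 10.5
```

```bash
python3 m.py 2
```

```text
deck 12826 along(mm) lo/hi [-226.  -101.9]
housing 4856 along(mm) lo/hi [-158.3 -105.8]
plate 714 along(mm) lo/hi [-158.9 -135.3]
button 2900 along(mm) lo/hi [-142.8 -117.2]
blocks 69231 along(mm) lo/hi [-217.   -26.9]
tcp along -147.8 across 0.8 [ 3.1 10.3 14.8]
```

The carriage stayed put under 11 N with the brake free, so it is home. I'll ease the side load without dragging the carriage back, then lift straight up.

Request:
move_arm(deltas=[[[0.15, 0, 0, 0, 0, 0, 0], [0, 0, 0, 0, 0, 0, 0], [0, 0, 0, 0, 0, 0, 0]]])

```text
time: 12.12
eef_pos: [0.5245, 0.1341, 0.1624]
ee_rot: [2.482, 1.923, 0.01]
force: [0.3, 1.5, 17.9]
finger_gap: -0.0002
grip_force: 8.7
```

Request:
move_arm(deltas=[[[0, 0, -0.3, 0, 0, 0, 0], [0, 0, -0.3, 0, 0, 0, 0], [0, 0, -0.4, 0, 0, 0, 0], [0, 0, -0.6, 0, 0, 0, 0], [0, 0, -1, 0, 0, 0, 0], [0, 0, -1, 0, 0, 0, 0], [0, 0, -1, 0, 0, 0, 0], [0, 0, 0, 0, 0, 0, 0]]])

```text
time: 12.78
eef_pos: [0.5236, 0.1333, 0.208]
ee_rot: [2.483, 1.922, 0.005]
force: [-1.0, -0.7, -0.4]
finger_gap: 0.0001
grip_force: 0.0
```

```bash
python3 m.py 3
```

```text
deck 10931 along(mm) lo/hi [-224.7 -101.9]
housing 3634 along(mm) lo/hi [-158.5 -105.9]
plate 365 along(mm) lo/hi [-161.8 -157.3]
button 2609 along(mm) lo/hi [-158.5 -117.2]
blocks 62675 along(mm) lo/hi [-217.4  -19.6]
tcp along -148.4 across -0.0 [ 0.2  0.  -0.8]
```

The carriage held its place, so I'll withdraw the hand.

Request:
move_arm(deltas=[[[1, 0, -1, 0, 0, 0, 0], [2, 0, -2, 0, 0, 0, 0], [3, 0, -2, 0, 0, 0, 0], [3, 0, -1, 0, 0, 0, 0], [2, 0, -1, 0, 0, 0, 0], [1, 0, 0, 0, 0, 0, 0], [0, 0, 0, 0, 0, 0, 0], [0, 0, 0, 0, 0, 0, 0]]])

```text
time: 13.5
eef_pos: [0.5527, 0.2492, 0.2741]
ee_rot: [-2.483, -1.924, 0.003]
force: [0.0, -0.8, -0.4]
finger_gap: -0.0002
grip_force: 0.0
```

```bash
python3 m.py 4; python3 look.py 6 scene side|head -1; python3 -c "
import cv2
a=cv2.imread('pics/side6.png')[180:380,150:350];b=cv2.imread('pics/m4.png')
cv2.imwrite('pics/c.png',cv2.hconcat([cv2.resize(a,(300,300)),cv2.resize(b,(400,300))]))"
```

```text
deck 1644 along(mm) lo/hi [-232.4 -101.3]
plate 9 along(mm) lo/hi [-162.8 -160.2]
blocks 46839 along(mm) lo/hi [-219.9   56.3]
tcp along -29.5 across -0.7 [ 0.3 -0.4 -0.3]
{'time': np.float64(13.55), 'eef_pos': array([0.5526, 0.2486, 0.2742]), 'ee_rot': array([-2.484 , -1.9231,  0.0031]), 'force': array([ 0.265 , -0.4176, -0.3056]), 'finger_gap': np.float64(0.0002)} 0.0726
```

View pics/c.png

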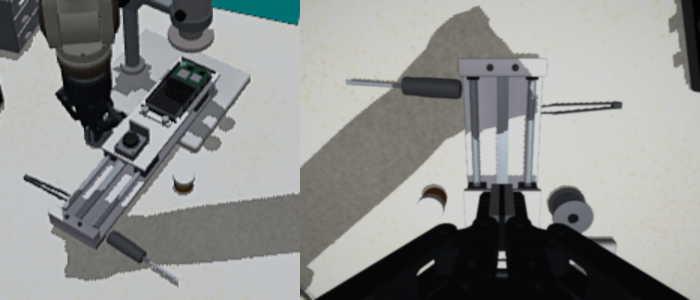

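The carriage is at the microscope end, the button stands free at about (132,138) in the left panel, the tools are undisturbed and the hand is clear. I'll hand the job in.

```bash
python3 -c "
from rig import arm
print(arm.job_done())"
```

```text
the job is handed in; nothing more can be done
None
```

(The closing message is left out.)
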